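# Hang up the marble pockets, punch the sorting card, hang up the mallet

### The arm

A 6-joint arm with a two-finger parallel gripper is mounted at the origin on the work surface. World frame = base frame: x ahead of the robot, y to its left, z up, the work surface at z = 0. Lengths are in m, angles in degrees, forces in N, time in s.
With the tool pointing down it reaches from about 0.25 to 0.775 m from the base axis. Payload 4 kg.
Tool frame: the origin (TCP) lies midway between the tips of the shut fingers; the grasp point (between the pads) lies 19 mm behind it; z points along the fingers, y is the line along which they close (so a half turn about z gives the same grasp; the last joint's range is limited). The gripper opens to 94 mm and grips with 3 to 60 N. Pads are 16 mm wide; open, the fingers measure 119 mm over their backs; the gripper's body (75 mm by 177 mm) begins 78 mm behind the grasp point.
Start: joints at [57.519, 4.996, 78.535, -0, 96.463, -5.907], TCP at [0.246, 0.492, 0.206] pointing down, gripper open.
Joint ranges: [-177.83, 177.83], [-43.37, 116.18], [15.69, 146.23], [-61.86, 241.86], [9.47, 152.12], [-147.06, 147.06]. Speed limits (degrees/s): [159.86, 159.86, 180, 180, 180, 180].

### API

Orientations are given as a 3x3 rotation matrix whose columns are the frame's x, y, z axes.
In Python, from plant import monitor, vision, job gives the robot as it stands.
- The arm moves only by the tool servo_tool, never from a script. Its argument "motion" is a list of rows, each a list of 6 numbers: the shift along the tool's x, y, z in mm, then the turn, a rotation vector about the tool's x, y, z in rad. In form: [[dx, dy, dz, rx, ry, rz], ...]. A call has 1 to 20 rows; each row is the pose to reach, as a shift and turn from the pose commanded when the call began, along the tool's axes at that moment; what a row does not reach only later rows make up. A row lasts 1/10 s, in which the tool goes at most 50 mm and 8.59 degrees, less where a joint would pass 70% of its speed; a pose out of reach is approached as far as the arm can. A call with a gripper value outside its range is refused whole. "jaw" is the finger opening in mm, from 0 to 94, set as the call begins (left out, the last holds). The fingers move at their own pace and stop on an object; the grip force is fixed at half the most. Time passes only in rows, so rows that repeat a pose let the fingers close. It gives the time, the measured TCP pose, the force, the opening and the grip force at its end, in the units of the state.
- monitor.get_state(): the state, without advancing time (a new reading comes with each control period).
- vision.get_image(name): name is "scene" or "top" or "wrist"; returns a dict with "pixels" (480x640x3 uint8, red, green, blue), "fx", "fy", "cx", "cy" (pixels), "eye" and "rotation" of the camera in the world. Camera axes: x right, y up, looking along -z (the intrinsics and any distortion apply to the point x, -y, -z); pixel columns grow to the right and rows downward; lengths in m; the calibration is good to about 2 mm. A picture is of the moment at which its call begins. There is no depth.
- job.sign_off(): hands the job in; it is judged then, once.
The state is a dict: "clock": time; "q": joint angles; "joint_velocities": joint speeds; "effort": joint torques, N m; "eef_pos": TCP position; "ee_rot": TCP orientation; "force": force on the tool from outside, world axes, zero at the start; "ft_torque": the same for the moment, N m; "width": finger opening in m; "grasp_force": force on a finger pad.
Only numpy, scipy, OpenCV 4.12 (cv2) and the standard library are available. Lean on these libraries where they do the work, as an engineer would, in place of code of your own. Each camera call takes 0.05 s, during which the arm holds its last target. There are 200 camera calls.

### The job

Clear up after marble sorting: hang every coloured pocket standing on the shelf by the eye in its tab on the rail peg of its own colour. When all of them are up, mark the clipped card by knocking the punch's brass cap right down with the mallet held in the gripper, not with the gripper itself. Then hang the mallet by its eye on the red peg, and do not disturb the bowl, the copper cup or the tin.

Things in the scene. Friction and masses are not known exactly. Their poses are not given: they have to be found in the camera images.
- cup_blue_eye (a point): Loose blue marble pocket, 220 g with its dark steel base, may be absent (None): open box 48 deep, 56 wide, 45 high in front of an upright flat back tab 6 thick (x), 44 wide (y), 125 high. Point: centre of the round 20 mm eye through the tab, mid-thickness, 80 above the underside, 45 below the tab's top; hole axis x. x points from box to tab, out of the back; z up. Grasp the tab's top.
- cup_green_eye (a point): Loose green marble pocket, 220 g with its dark steel base, may be absent (None): open box 48 deep, 56 wide, 45 high in front of an upright flat back tab 6 thick (x), 44 wide (y), 125 high. Point: centre of the round 20 mm eye through the tab, mid-thickness, 80 above the underside, 45 below the tab's top; hole axis x. x points from box to tab, out of the back; z up. Grasp the tab's top.
- cup_yellow_eye (a point): Loose yellow marble pocket, 220 g with its dark steel base, may be absent (None): open box 48 deep, 56 wide, 45 high in front of an upright flat back tab 6 thick (x), 44 wide (y), 125 high. Point: centre of the round 20 mm eye through the tab, mid-thickness, 80 above the underside, 45 below the tab's top; hole axis x. x points from box to tab, out of the back; z up. Grasp the tab's top.
- cup_black_eye (a point): Loose black marble pocket, 220 g with its dark steel base, may be absent (None): open box 48 deep, 56 wide, 45 high in front of an upright flat back tab 6 thick (x), 44 wide (y), 125 high. Point: centre of the round 20 mm eye through the tab, mid-thickness, 80 above the underside, 45 below the tab's top; hole axis x. x points from box to tab, out of the back; z up. Grasp the tab's top.
- peg_blue_mid (a point): Maple peg with blue collar and blue tip, for the blue pocket; 8 mm in diameter, one of five, 75 apart, in any order on the rail. Point: on the peg's axis, about half-way along. x points level, square into the bar, z up; the peg sticks out along -x, rising 12 degrees to its tip, 21 (level) before this point. The front of its collar (22 wide) is 22 behind this point (+x), the bar's face 28 behind.
- peg_green_mid (a point): Maple peg with green collar and green tip, for the green pocket; 8 mm in diameter, one of five, 75 apart, in any order on the rail. Point: on the peg's axis, about half-way along. x points level, square into the bar, z up; the peg sticks out along -x, rising 12 degrees to its tip, 21 (level) before this point. The front of its collar (22 wide) is 22 behind this point (+x), the bar's face 28 behind.
- peg_yellow_mid (a point): Maple peg with yellow collar and yellow tip, for the yellow pocket; 8 mm in diameter, one of five, 75 apart, in any order on the rail. Point: on the peg's axis, about half-way along. x points level, square into the bar, z up; the peg sticks out along -x, rising 12 degrees to its tip, 21 (level) before this point. The front of its collar (22 wide) is 22 behind this point (+x), the bar's face 28 behind.
- peg_black_mid (a point): Maple peg with black collar and black tip, for the black pocket; 8 mm in diameter, one of five, 75 apart, in any order on the rail. Point: on the peg's axis, about half-way along. x points level, square into the bar, z up; the peg sticks out along -x, rising 12 degrees to its tip, 21 (level) before this point. The front of its collar (22 wide) is 22 behind this point (+x), the bar's face 28 behind.
- peg_red_mid (a point): Maple peg with red collar and red tip, for the mallet; 8 mm in diameter, one of five, 75 apart, in any order on the rail. Point: on the peg's axis, about half-way along. x points level, square into the bar, z up; the peg sticks out along -x, rising 12 degrees to its tip, 21 (level) before this point. The front of its collar (22 wide) is 22 behind this point (+x), the bar's face 28 behind.
- mallet_centre (a point): Loose mallet of about 400 g standing on the face of its round steel head, handle up: head 60 in diameter, 30 high with a red band; above it a flat maple paddle handle 10 thick (along x), 34 wide (along y), its top 130 above the face. This point is on the mallet's axis half-way up, 65 above the face; z up.
- mallet_eye (a point): Centre of the round 20 mm eye through the mallet's handle, hole axis along x: 85 above the face, 45 below the handle's top edge. Either side may face the bar.
- punch_top (a point): Centre of the top of the brass cap (28 in diameter) on the hand punch's sprung pin, 96 above the shelf when up; z up. The grey punch holds a plywood card under a spring clip; its arm, beneath the cap, is 70 high. The cap slides straight down 12, from 2.5 N at the start to 8.5 N at the bottom, and springs back.
- punch_pin (a joint): Travel of the punch's pin in m: 0 up, 0.012 fully down.
- punch: The punch's fixed base, 90 x 80; origin under its centre.
- rail: The fixed steel bar with its foot; origin on the shelf, under the middle of the bar's front face, which looks to -x; the bar is 390 long along y, its top 156 and its underside 136 above the shelf. The five pegs leave it 150 above the shelf.
- cup_blue: The blue pocket itself; origin on its underside, 20 in front of the tab's middle plane. May be absent (None).
- cup_green: The green pocket itself; origin on its underside, 20 in front of the tab's middle plane. May be absent (None).
- cup_yellow: The yellow pocket itself; origin on its underside, 20 in front of the tab's middle plane. May be absent (None).
- cup_black: The black pocket itself; origin on its underside, 20 in front of the tab's middle plane. May be absent (None).
- mallet: The mallet itself; origin at the centre of its flat lower (striking) face, z up along the handle.
- bowl: Blue stoneware pinch bowl, 90 wide, 35 high, with two amber marbles in it; not to be moved.
- copper_cup: Copper measuring cup, 64 wide, 45 high, with a short flat handle; not to be moved.
- tin: Red lacquered tin, 72 wide, 50 high; not to be moved.
Things that resemble listed ones, but are neither listed nor needed, are in the scene too. Several things look just like the punch: the one meant starts farthest to the robot's left.

How it is judged (in metres and radians):
On the way, in this order (a step that is already met when the one before it is completed fails the run):
1. every pocket present hangs, released and at most gently swinging, on the peg of its colour (x of cup_blue_eye in the frame of peg_blue_mid between -0.02 and 0.024 m and y of cup_blue_eye in the frame of peg_blue_mid between -0.009 and 0.009 m and z of cup_blue_eye in the frame of peg_blue_mid between -0.018 and 0.006 m and angle between each of cup_blue_eye, cup_green_eye, cup_yellow_eye, cup_black_eye's own z axis and vertical below 0.6 rad and linear speed of each of cup_blue, cup_green, cup_yellow, cup_black below 0.3 m/s and contact force between the fingers and cup_blue below 0.1 N and x of cup_green_eye in the frame of peg_green_mid between -0.02 and 0.024 m and y of cup_green_eye in the frame of peg_green_mid between -0.009 and 0.009 m and z of cup_green_eye in the frame of peg_green_mid between -0.018 and 0.006 m and contact force between the fingers and cup_green below 0.1 N and x of cup_yellow_eye in the frame of peg_yellow_mid between -0.02 and 0.024 m and y of cup_yellow_eye in the frame of peg_yellow_mid between -0.009 and 0.009 m and z of cup_yellow_eye in the frame of peg_yellow_mid between -0.018 and 0.006 m and contact force between the fingers and cup_yellow below 0.1 N and x of cup_black_eye in the frame of peg_black_mid between -0.02 and 0.024 m and y of cup_black_eye in the frame of peg_black_mid between -0.009 and 0.009 m and z of cup_black_eye in the frame of peg_black_mid between -0.018 and 0.006 m and contact force between the fingers and cup_black below 0.1 N), for 0.3 s.
2. the mallet's face knocks the punch pin down by at least 9 of its 12 mm (value of joint punch_pin above 0.009 m and contact force between mallet and punch_pin above 1 N and horizontal distance between mallet and punch_top below 0.025 m).
At the end, for the whole second after the job is handed in: Each pocket present and the mallet (red) hang by the eye on their colour's peg, released, slower than 0.3 m/s, upright within 34 degrees: eye within 9 mm sideways of the peg's axis, between tip and collar, 18 mm below to 6 mm above the peg's mid point; punch pin up within 3 mm (all of step 1 and x of mallet_eye in the frame of peg_red_mid between -0.02 and 0.024 m and y of mallet_eye in the frame of peg_red_mid between -0.009 and 0.009 m and z of mallet_eye in the frame of peg_red_mid between -0.018 and 0.006 m and angle between mallet_eye's own z axis and vertical below 0.6 rad and linear speed of mallet below 0.3 m/s and contact force between the fingers and mallet below 0.1 N and value of joint punch_pin below 0.003 m); the robot touches nothing.
It fails at once if the bowl is shoved more than 30 mm or tipped over (distance of bowl from where it was at the start of the episode above 0.03 m or angle between bowl's own z axis and vertical above 0.5 rad).
It fails at once if the copper cup is shoved more than 30 mm or tipped over (distance of copper_cup from where it was at the start of the episode above 0.03 m or angle between copper_cup's own z axis and vertical above 0.5 rad).
It fails at once if the tin is shoved more than 30 mm or tipped over (distance of tin from where it was at the start of the episode above 0.03 m or angle between tin's own z axis and vertical above 0.5 rad).
It fails at once if the punch pin is pushed down by the gripper's fingers (contact force between the fingers and punch_pin above 1 N and value of joint punch_pin above 0.003 m).
Of cup_blue, cup_green, cup_yellow, cup_black only 2 to 4 are there at a start; the rules pass over those that are not, and their reading is None.
At some moment in a run one of cup_blue, cup_green, cup_yellow, cup_black, mallet may be knocked a few centimetres aside while the robot is not near it.
It also fails if it takes over 210 s, if anything falls off the work surface, if the arm or the gripper's body presses on something with over 40 N, if the wrist force passes 120 N, or if a joint passes its speed limit or range.

## Working session

There is one attempt and no reset: what is moved stays moved. The work goes in short steps, Python scripts to look and compute and a tool call to move; the robot and the scene stay as the last step left them, time stands still between calls to the robot, and variables do not carry over. Pictures are saved under pics/ and viewed, at most 14 in all, crops included, and the job is handed in when it is done.

Besides the shell and the picture viewer there is one more tool, called by a JSON object that holds its "api" and its "payload", one argument or row to a line. servo_tool: Moves the arm, as the interface text tells. Its arguments: {"type":"object","properties":{"motion":{"type":"array","items":{"type":"array","items":{"type":"number"}}},"jaw":{"type":"number"}},"required":["motion"]}

```bash
ls; mkdir -p pics; cat > h.py <<'E'
import numpy as np, cv2, pickle
from plant import monitor, vision, job
def grab(name, f):
    im=vision.get_image(name); cv2.imwrite('pics/'+f+'.png', im['pixels'][:,:,::-1]); pickle.dump(im,open('pics/'+f+'.pkl','wb')); return im
def load(f): return pickle.load(open('pics/'+f+'.pkl','rb'))
def ray(im,u,v):
    d=np.array([(u-im['cx'])/im['fx'],-(v-im['cy'])/im['fy'],-1.]); d=np.array(im['rotation'])@d
    return np.array(im['eye']),d/np.linalg.norm(d)
def onz(im,u,v,z):
    e,d=ray(im,u,v); return e+d*(z-e[2])/d[2]
def proj(im,p):
    c=np.array(im['rotation']).T@(np.array(p)-np.array(im['eye'])); return im['cx']+im['fx']*c[0]/-c[2], im['cy']-im['fy']*c[1]/-c[2]
def tri(*rs):
    A=np.zeros((3,3));b=np.zeros(3)
    for e,d in rs:
        P=np.eye(3)-np.outer(d,d);A+=P;b+=P@e
    return np.linalg.solve(A,b)
E
python3 - <<'E'
from h import *
np.set_printoptions(precision=3,suppress=True)
for n in('scene','top','wrist'):
    im=grab(n,n+'0'); print(n,im.keys(),im['fx'],im['cx'],im['cy'],im['eye'],np.array(im['rotation']).tolist(), {k:v for k,v in im.items() if k not in('pixels','rotation')})
print(monitor.get_state())
E
```

```text
pics
scene dict_keys(['pixels', 'fx', 'fy', 'cx', 'cy', 'eye', 'rotation']) 624.8282258715182 325.8913854394197 243.5101081751957 [1.426 0.918 1.193] [[-0.7141448018221415, -0.4737414814622801, 0.5153311661178065], [0.699619158180049, -0.458836731798115, 0.5477242801449139], [-0.023026843853506705, 0.7516900041205474, 0.6591144833542937]] {'fx': 624.8282258715182, 'fy': 624.8282258715182, 'cx': 325.8913854394197, 'cy': 243.5101081751957, 'eye': array([1.426, 0.918, 1.193])}
top dict_keys(['pixels', 'fx', 'fy', 'cx', 'cy', 'eye', 'rotation']) 436.60538163729376 319.65773342863883 228.47541621126697 [ 0.421 -0.01   0.958] [[0.023524762961254782, 0.9846857937865303, -0.17274395226058506], [-0.999715681911175, 0.022498195992972144, -0.007898513653587291], [-0.0038911268921570665, 0.17288064869166914, 0.9849350945313383]] {'fx': 436.60538163729376, 'fy': 436.60538163729376, 'cx': 319.65773342863883, 'cy': 228.47541621126697, 'eye': array([ 0.421, -0.01 ,  0.958])}
wrist dict_keys(['pixels', 'fx', 'fy', 'cx', 'cy', 'eye', 'rotation']) 334.4436222788667 317.1635516978715 238.12398278022175 
[... 174 characters left out ...]
, -0.2444081627535847, 0.9696714088595533]] {'fx': 334.4436222788667, 'fy': 334.4436222788667, 'cx': 317.1635516978715, 'cy': 238.12398278022175, 'eye': array([0.183, 0.523, 0.384])}
{'clock': 0.15, 'q': array([57.519,  5.03 , 78.602, -0.   , 96.461, -5.909]), 'joint_velocities': array([-0.015, -0.151, -0.392,  0.092, -0.015,  0.042]), 'effort': array([  0.002, -34.065, -30.279,   0.072,   0.031,  -0.   ]), 'eef_pos': array([0.246, 0.492, 0.205]), 'ee_rot': array([[-0.894,  0.447, -0.001],
       [ 0.447,  0.894, -0.001],
       [ 0.   , -0.002, -1.   ]]), 'force': array([ 0.513, -0.483, -0.033]), 'ft_torque': array([ 0.001, -0.029,  0.018]), 'grasp_force': 0.0, 'width': 0.09404612009136958}
```

View pics/top0.png

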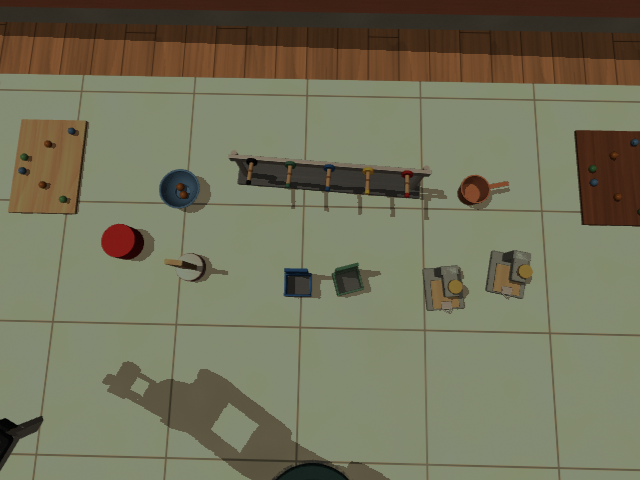

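View pics/scene0.png

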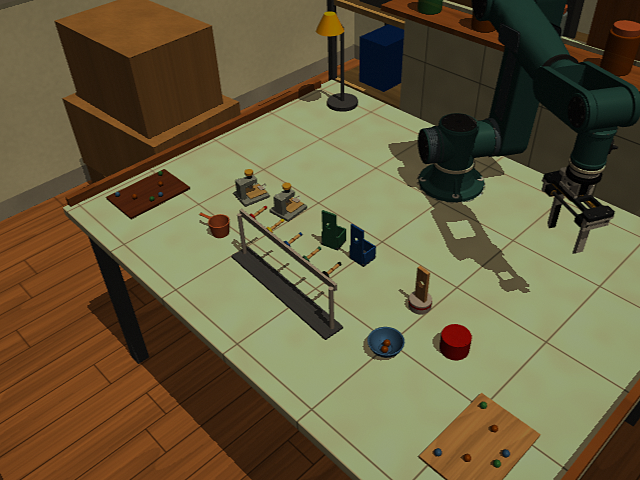

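The top view shows blue (298,283) and green (348,280) pockets, with tabs facing the rail. The pegs run left to right black, green, blue, yellow, red at columns 250 to 407. The mallet is at (190,267), and the left-most of the punches is at (445,288). Only two pockets are present.

```bash
python3 - <<'E'
from h import *
np.set_printoptions(precision=4,suppress=True)
t=load('top0');s=load('scene0');w=load('wrist0')
for n,u,v,z in [('bluetabtop',297,270,.125),('greentabtop',346,266,.125),('mallet top',174,263,.13),('head',190,267,.03),('cap',455,287,.096),('cap2',525,271,.096),('redcollar',407,175,.15),('blackcollar',252,162,.15),('redtip',407,194,.16),('blacktip',249,183,.16)]:
    print(n,onz(t,u,v,z))
st=monitor.get_state();R=st['ee_rot']
print('cam in tool',R.T@(w['eye']-st['eef_pos']),R.T@np.array(w['rotation']))
for n,u,v in [('red',405,175),('blk',252,162)]: pass
E
```

```text
bluetabtop [0.4853 0.0375 0.125 ]
greentabtop [ 0.4951 -0.0557  0.125 ]
mallet top [0.4928 0.2714 0.13  ]
head [0.4938 0.2707 0.03  ]
cap [ 0.4616 -0.2708  0.096 ]
cap2 [ 0.496  -0.4092  0.096 ]
redcollar [ 0.6701 -0.169   0.15  ]
blackcollar [0.6895 0.1297 0.15  ]
redtip [ 0.63   -0.1666  0.16  ]
blacktip [0.6447 0.1315 0.16  ]
cam in tool [ 0.0705  0.0001 -0.179 ] [[-0.001   0.9696  0.2446]
 [ 1.      0.001   0.    ]
 [-0.0002  0.2446 -0.9696]]
```

```bash
cat >> h.py <<'E'
from scipy.spatial.transform import Rotation as Ro
def Rdown(yaw):  # yaw deg of tool x in world, tool z down
    a=np.radians(yaw);x=np.array([np.cos(a),np.sin(a),0]);z=np.array([0,0,-1.]);return np.c_[x,np.cross(z,x),z]
def go(p,yaw,st=None):
    st=st or monitor.get_state();R=st['ee_rot'];T=Rdown(yaw)
    d=R.T@(np.array(p)-st['eef_pos'])*1000;r=Ro.from_matrix(R.T@T).as_rotvec()
    print('go',np.round(d,1).tolist(),np.round(r,3).tolist(),'rows>=',max(np.linalg.norm(d)/50,np.degrees(np.linalg.norm(r))/8.59))
E
python3 -c "
from h import *
go([.49,0,.25],86.3)"
```

```text
go [-438.3, -330.5, -44.9] [-0.002, 0.001, 1.172] rows>= 11.014682023892625
```

{"api": "servo_tool", "payload": {
  "motion": [
    [-438,-330,-45,-0.002,0.001,1.172],
    [-438,-330,-45,-0.002,0.001,1.172],
    [-438,-330,-45,-0.002,0.001,1.172],
    [-438,-330,-45,-0.002,0.001,1.172],
    [-438,-330,-45,-0.002,0.001,1.172],
    [-438,-330,-45,-0.002,0.001,1.172],
    [-438,-330,-45,-0.002,0.001,1.172],
    [-438,-330,-45,-0.002,0.001,1.172],
    [-438,-330,-45,-0.002,0.001,1.172],
    [-438,-330,-45,-0.002,0.001,1.172],
    [-438,-330,-45,-0.002,0.001,1.172],
    [-438,-330,-45,-0.002,0.001,1.172],
    [-438,-330,-45,-0.002,0.001,1.172],
    [-438,-330,-45,-0.002,0.001,1.172],
    [-438,-330,-45,-0.002,0.001,1.172],
    [-438,-330,-45,-0.002,0.001,1.172],
    [-438,-330,-45,-0.002,0.001,1.172]
  ]
}}

```text
clock: 1.85
eef_pos: [0.4899, 0.0018, 0.2507]
ee_rot: [[0.063, 0.998, 0.002], [0.998, -0.063, 0.002], [0.002, 0.001, -1.0]]
force: [-0.9, 0.3, 0.6]
width: 0.0944
grasp_force: 0.0
```

```bash
python3 -c "
from h import *
grab('wrist','w1')
s=monitor.get_state();print(s['clock'],s['eef_pos'],s['ee_rot'],s['q'])"
```

```text
1.9 [0.48995904 0.00164565 0.25065264] [[ 0.0634093   0.99798637  0.00156955]
 [ 0.99798575 -0.06341213  0.00182849]
 [ 0.00192433  0.00145045 -0.9999971 ]] [ -6.52348912  -3.02796663  81.60125969   0.11658277 101.34923991
  -2.86485889]
```

View pics/w1.png

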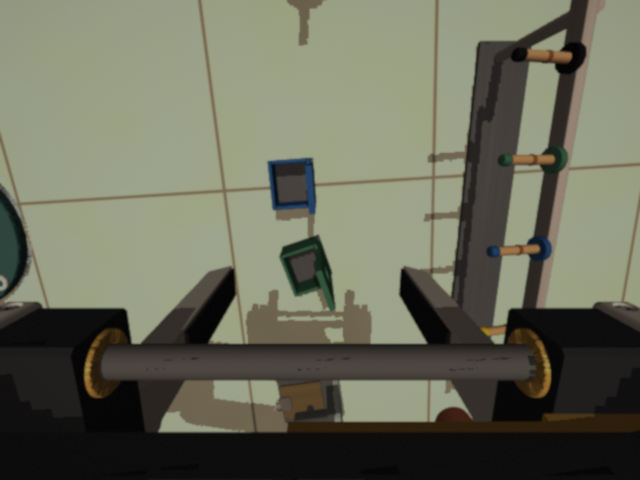

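The wrist view shows the blue pocket at (293,185) with its tab on the right at column ~311. The green one is at (308,268), its tab running from (318,240) to (332,308). The peg tips are black (519,55), green (505,160) and blue (494,252). I'll enlarge the cups.

```bash
python3 -c "
from h import *
a=load('w1')['pixels'][:,:,::-1]
c=cv2.resize(a[140:320,255:355],None,fx=3.3,fy=3.3,interpolation=cv2.INTER_CUBIC)
d=cv2.resize(a[140:270,485:585],None,fx=3.3,fy=3.3,interpolation=cv2.INTER_CUBIC)
d=cv2.copyMakeBorder(d,0,c.shape[0]-d.shape[0],0,0,cv2.BORDER_CONSTANT)
o=cv2.convertScaleAbs(np.hstack([c,d]),alpha=1.8);cv2.imwrite('pics/c1.png',o)"
```

```text
(no output)
```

View pics/c1.png

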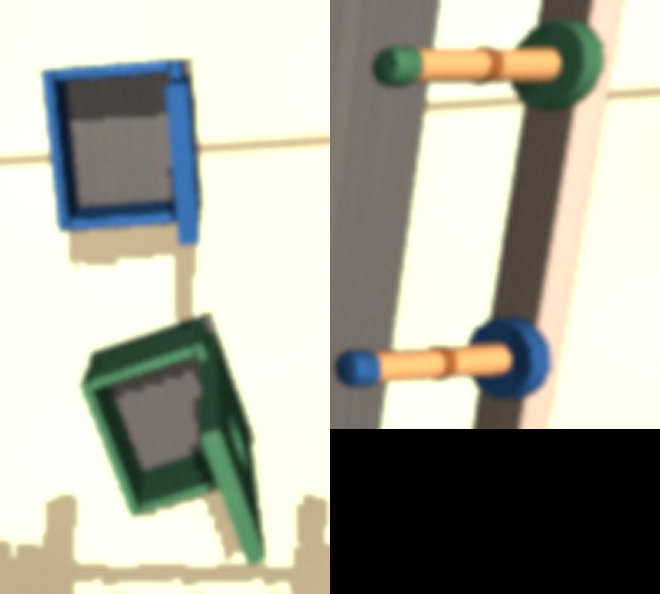

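The crop shows the bright top strips of the tabs. Blue runs (308.6,164.2)–(312,213.3) and green (318.6,270.9)–(332.9,309.7). Groove marks on the pegs are at green (535,159.7) and blue (520.5,249.7).

```bash
python3 - <<'E'
from h import *
np.set_printoptions(precision=4,suppress=True)
w=load('w1')
def tab(n,a,b):
    A=onz(w,*a,.125);B=onz(w,*b,.125);d=A-B;print(n,A,B,'c',(A+B)/2,'len',np.linalg.norm(d),'yaw of tab y',np.degrees(np.arctan2(d[1],d[0])))
    return (A+B)/2,np.degrees(np.arctan2(d[1],d[0]))
b=tab('blue',(308.6,164.2),(312,213.3));g=tab('green',(318.6,270.9),(332.9,309.7))
for n,u,v,z in [('gtip',498.6,160,.1605),('gmid',535,159.7,.157),('btip',487.5,252,.1605),('bmid',520.5,249.7,.157),('ktip',513,55,.1605),('gcol',548/3.3+385,159.7,.152),('bcol',440,0,.15)]:
    print(n,onz(w,u,v,z))
go([*b[0][:2],.104],b[1]); go([*b[0][:2],.2],b[1])
E
```

```text
blue [0.4867 0.0643 0.125 ] [0.4868 0.02   0.125 ] c [0.4868 0.0422 0.125 ] len 0.04433741578475893 yaw of tab y 90.02756511358054
green [ 0.4893 -0.0364  0.125 ] [ 0.5009 -0.078   0.125 ] c [ 0.4951 -0.0572  0.125 ] len 0.04312457062688291 yaw of tab y 105.60642929782823
gtip [0.6367 0.0589 0.1605]
gmid [0.6675 0.0571 0.157 ]
btip [ 0.6325 -0.0162  0.1605]
bmid [ 0.6621 -0.0171  0.157 ]
ktip [0.6422 0.1335 0.1605]
gcol [0.6837 0.056  0.152 ]
bcol [0.5917 0.176  0.15  ]
go [40.0, -6.0, 146.7] [0.002, -0.002, -0.064] rows>= 3.043634949323
go [40.1, -5.8, 50.7] [0.002, -0.002, -0.064] rows>= 1.2989192219152867
```

{"api": "servo_tool", "payload": {
  "motion": [
    [40,-6,0,0,0,-0.064],
    [40,-6,40,0,0,-0.064],
    [40,-6,80,0,0,-0.064],
    [40,-6,115,0,0,-0.064],
    [40,-6,135,0,0,-0.064],
    [40,-6,149,0,0,-0.064],
    [40,-6,149,0,0,-0.064],
    [40,-6,149,0,0,-0.064],
    [40,-6,149,0,0,-0.064]
  ]
}}

```text
clock: 2.8
eef_pos: [0.4882, 0.0414, 0.1034]
ee_rot: [[0.001, 1.0, 0.005], [1.0, -0.001, 0.002], [0.002, 0.005, -1.0]]
force: [0.7, 0.0, 0.1]
width: 0.0938
grasp_force: 0.0
```

```bash
python3 -c "
from h import *
grab('wrist','w2')
s=monitor.get_state();print(s['clock'],s['eef_pos'],s['ee_rot'])"
```

```text
2.85 [0.4881977  0.04134515 0.10337419] [[ 0.0010234   0.99998866  0.00465053]
 [ 0.999998   -0.00103137  0.00171142]
 [ 0.0017162   0.00464877 -0.99998772]]
```

View pics/w2.png

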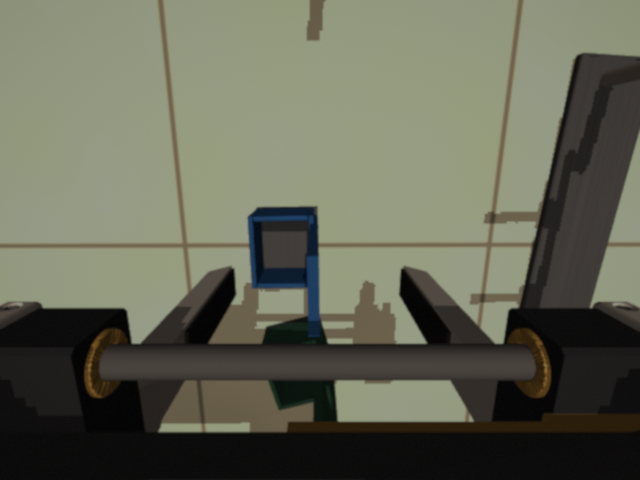

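The blue tab stands between the open fingers, with its top strip at column ~313, rows 256–336. I'll close and lift.

{"api": "servo_tool", "payload": {
  "motion": [
    [0,0,0,0,0,0],
    [0,0,0,0,0,0],
    [0,0,0,0,0,0],
    [0,0,0,0,0,0],
    [0,0,0,0,0,0],
    [0,0,0,0,0,0],
    [0,0,0,0,0,0],
    [0,0,-10,0,0,0],
    [0,0,-30,0,0,0],
    [0,0,-60,0,0,0],
    [0,0,-85,0,0,0],
    [0,0,-95,0,0,0],
    [0,0,-95,0,0,0],
    [0,0,-95,0,0,0]
  ],
  "jaw": 0
}}

```text
clock: 4.25
eef_pos: [0.4864, 0.0412, 0.1957]
ee_rot: [[0.001, 1.0, -0.0], [1.0, -0.001, 0.002], [0.002, -0.0, -1.0]]
force: [0.7, 0.2, -0.2]
width: 0.0006
grasp_force: 0.0
```

```bash
python3 -c "
from h import *
a=grab('wrist','w3')['pixels'];b=grab('top','t3')['pixels']
o=np.hstack([cv2.resize(a[100:420,120:520],(400,320)),cv2.resize(b[130:330,200:450],(400,320))]);cv2.imwrite('pics/c3.png',cv2.convertScaleAbs(o[:,:,::-1],alpha=1.5))
s=monitor.get_state();print(s['clock'],s['eef_pos'],s['width'])"
```

```text
4.35 [0.48593921 0.04125874 0.19472369] 0.00036815944675555953
```

View pics/c3.png

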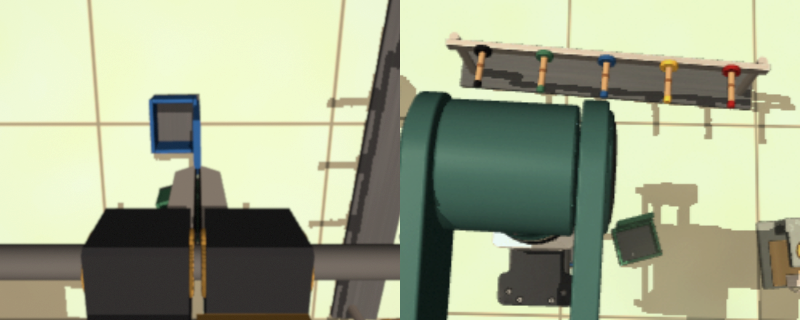

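```bash
python3 - <<'E'
from h import *
np.set_printoptions(precision=4,suppress=True)
for f in('w1','w2','w3'):
    im=load(f);print(f,im['eye'],proj(im,[.488,.041,.125]),proj(im,[.488,.064,.125]),proj(im,[.488,.02,.125]))
    a=im['pixels'].astype(int);m=((a[...,2]>a[...,0]+25)&(a[...,2]>a[...,1]+15)).astype(np.uint8)
    n,l,s,c=cv2.connectedComponentsWithStats(m)
    for i in range(1,n):
        if s[i,4]>150: 
            x,y,w,h=s[i,:4];print(s[i],c[i],'corners@.045',onz(im,x,y,.045)[:2],onz(im,x,y+h,.045)[:2],'@.125 right edge',onz(im,x+w,y,.125)[:2],onz(im,x+w,y+h,.125)[:2])
E
```

```text
w1 [0.4944 0.0721 0.4299] (np.float64(311.79110444971906), np.float64(190.38641553594536)) (np.float64(310.0362297062613), np.float64(164.4926546653766)) (np.float64(313.338122273658), np.float64(213.2131783832201))
[268 159  47  55 829] [295.2328 186.6224] corners@.045 [0.4398 0.0709] [0.4336 0.0088] @.125 right edge [0.4927 0.0685] [0.4895 0.0192]
[530 237  21  23 225] [542.3556 248.    ] corners@.045 [ 0.741  -0.0387] [ 0.7435 -0.0675] @.125 right edge [ 0.7094 -0.017 ] [ 0.7118 -0.0398]
w2 [0.4878 0.1119 0.2827] (np.float64(316.37123813252515), np.float64(298.1215957948225)) (np.float64(316.25414556934163), np.float64(254.8060516285038)) (np.float64(316.47164082730075), np.float64(335.26312931092764))
[ 248  209   72  128 3051] [290.4199 261.8145] corners@.045 [0.4393 0.0741] [ 0.434  -0.0279] @.125 right edge [0.4898 0.0867] [0.4898 0.019 ]
w3 [0.4868 0.1117 0.3749] (np.float64(318.8499948753654), np.float64(248.45480713438172)) (np.float64(318.8272409092577), np.float64(219.3007001350153)) (np.float64(318.86993338848055), np.float64(274.0015422405817))
[ 269  196   51   75 1313] [297.2041 229.0853] corners@.045 [0.4393 0.0722] [ 0.4364 -0.0059] @.125 right edge [0.4889 0.0817] [0.4889 0.0225]
```

The cup has not moved. The fingers simply hadn't finished closing before the lift. I'll reopen to 40 mm, descend and check the width before lifting.

{"api": "servo_tool", "payload": {
  "motion": [
    [0,1,0,0,0,0],
    [0,1,0,0,0,0],
    [0,1,0,0,0,0],
    [0,1,0,0,0,0],
    [0,1,0,0,0,0],
    [0,1,40,0,0,0],
    [0,1,70,0,0,0],
    [0,1,87,0,0,0],
    [0,1,92,0,0,0],
    [0,1,92,0,0,0],
    [0,1,92,0,0,0]
  ],
  "jaw": 40
}}

```text
clock: 5.45
eef_pos: [0.4889, 0.0414, 0.1059]
ee_rot: [[0.001, 1.0, 0.004], [1.0, -0.001, 0.002], [0.002, 0.004, -1.0]]
force: [0.5, -0.5, 0.3]
width: 0.0402
grasp_force: 0.0
```

{"api": "servo_tool", "payload": {
  "motion": [
    [0,0,0,0,0,0],
    [0,0,0,0,0,0],
    [0,0,0,0,0,0],
    [0,0,0,0,0,0],
    [0,0,0,0,0,0],
    [0,0,0,0,0,0],
    [0,0,0,0,0,0]
  ],
  "jaw": 0
}}

```text
clock: 6.15
eef_pos: [0.4875, 0.0414, 0.1048]
ee_rot: [[0.001, 1.0, 0.0], [1.0, -0.001, 0.002], [0.002, 0.0, -1.0]]
force: [-2.1, -0.5, 2.9]
width: 0.0056
grasp_force: 30.0
```

```bash
python3 -c "
from h import *
go([.4875,.0414,.19],90)
go([.6026,-.0151,.19],86.3)"
```

```text
go [0.1, 0.0, -85.2] [0.0, -0.002, -0.001] rows>= 1.704833583247209
go [-56.2, 115.2, -85.3] [0.0, -0.002, 0.064] rows>= 3.0799270597870856
```

{"api": "servo_tool", "payload": {
  "motion": [
    [0,0,-10,0,0,0],
    [0,0,-30,0,0,0],
    [0,0,-55,0,0,0],
    [0,0,-75,0,0,0],
    [-2,4,-83,0,-0.002,0.01],
    [-8,20,-83,0,-0.002,0.02],
    [-18,40,-83,0,-0.002,0.03],
    [-30,64,-83,0,-0.002,0.045],
    [-42,88,-83,0,-0.002,0.064],
    [-52,106,-83,0,-0.002,0.064],
    [-56,115,-83,0,-0.002,0.064],
    [-56,115,-83,0,-0.002,0.064],
    [-56,115,-83,0,-0.002,0.064],
    [-56,115,-83,0,-0.002,0.064],
    [-56,115,-83,0,-0.002,0.064]
  ]
}}

```text
clock: 7.65
eef_pos: [0.6023, -0.0143, 0.188]
ee_rot: [[0.064, 0.998, 0.002], [0.998, -0.064, -0.0], [-0.0, 0.002, -1.0]]
force: [0.3, -0.4, -1.5]
width: 0.0059
grasp_force: 30.0
```

```bash
python3 -c "
from h import *
a=grab('wrist','w4')['pixels'];b=grab('scene','s4')['pixels']
o=np.hstack([cv2.resize(a[100:420,240:480],(450,600)),cv2.resize(b[180:300,230:300],(350,600),interpolation=cv2.INTER_CUBIC)]);cv2.imwrite('pics/c4.png',cv2.convertScaleAbs(o[:,:,::-1],alpha=1.5))
s=monitor.get_state();print(s['clock'],s['eef_pos'],s['ee_rot'],s['width'])"
```

```text
7.75 [ 0.60242534 -0.0144564   0.18801559] [[ 6.44149231e-02  9.97921778e-01  1.68599964e-03]
 [ 9.97923201e-01 -6.44147399e-02 -1.62846069e-04]
 [-5.39044104e-05  1.69298787e-03 -9.99998565e-01]] 0.005626561977090875
```

View pics/c4.png

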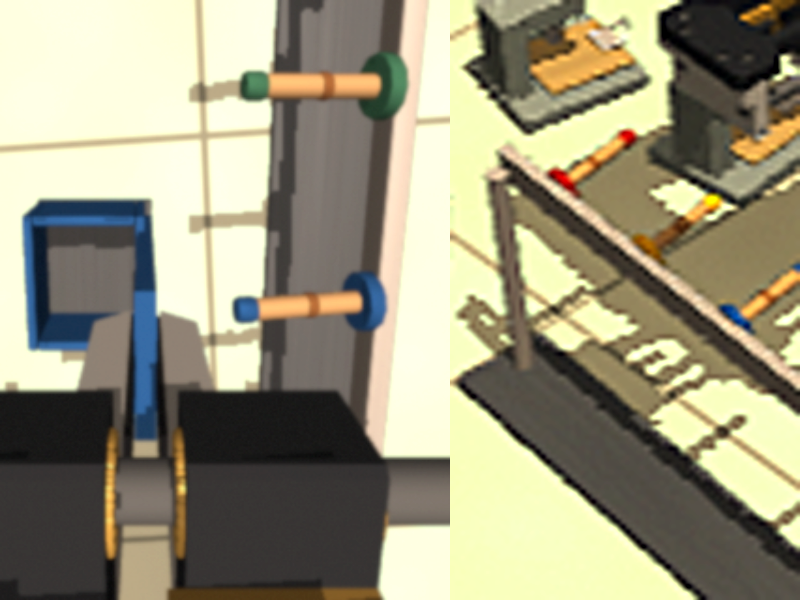

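The blue tab is held with its +y end at pixel (317.9,254.7). The blue peg tip is ahead at (366.4,264.8) and the green tip at (368.5,145.5).

```bash
python3 - <<'E'
from h import *
np.set_printoptions(precision=4,suppress=True)
w1=load('w1');w4=load('w4')
print('tab end',onz(w4,317.9,254.7,.2082))
print('btip',tri(ray(w1,487.5,252),ray(w4,366,264.8)),onz(w4,366,264.8,.1605))
print('gtip',tri(ray(w1,498.6,160),ray(w4,368.3,145.5)),onz(w4,368.3,145.5,.1605))
print('bcol',onz(w4,436,261,.152),'gcol',onz(w4,443,146,.152))
E
```

```text
tab end [0.6043 0.0079 0.2082]
btip [ 0.635  -0.0176  0.1554] [ 0.6343 -0.0155  0.1605]
gtip [0.6383 0.059  0.1576] [0.6379 0.0592 0.1605]
bcol [ 0.6827 -0.0189  0.152 ] gcol [0.6854 0.056  0.152 ]
```

{"api": "servo_tool", "payload": {
  "motion": [
    [0,5,1,0,0,0],
    [0,12,2,0,0,0],
    [0,19,2,0,0,0],
    [0,25,2,0,0,0],
    [0,31,2,0,0,0],
    [0,37,3,0,0,0],
    [0,43,5,0,0,0],
    [0,49,6,0,0,0],
    [0,54,7,0,0,0],
    [0,54,7,0,0,0],
    [0,54,7,0,0,0],
    [0,54,7,0,0,0]
  ]
}}

```text
clock: 8.95
eef_pos: [0.6566, -0.0184, 0.1808]
ee_rot: [[0.065, 0.998, 0.001], [0.998, -0.065, -0.0], [-0.0, 0.001, -1.0]]
force: [-0.2, -0.2, -1.1]
width: 0.0055
grasp_force: 30.0
```

{"api": "servo_tool", "payload": {
  "motion": [
    [0,0,2,0,0,0],
    [0,0,4,0,0,0],
    [0,0,5,0,0,0],
    [0,0,6,0,0,0],
    [0,0,6,0,0,0],
    [0,0,6,0,0,0]
  ]
}}

```text
clock: 9.55
eef_pos: [0.6567, -0.0183, 0.1749]
ee_rot: [[0.065, 0.998, 0.002], [0.998, -0.065, -0.0], [-0.0, 0.002, -1.0]]
force: [-0.9, 0.3, 1.1]
width: 0.0057
grasp_force: 30.0
```

{"api": "servo_tool", "payload": {
  "motion": [
    [0,0,1,0,0,0],
    [0,0,1,0,0,0],
    [0,0,1,0,0,0],
    [0,0,1,0,0,0],
    [0,0,1,0,0,0],
    [0,0,1,0,0,0],
    [0,0,1,0,0,0],
    [0,0,-15,0,0,0],
    [0,0,-40,0,0,0],
    [0,0,-75,0,0,0],
    [0,0,-90,0,0,0],
    [0,0,-90,0,0,0]
  ],
  "jaw": 70
}}

```text
clock: 10.75
eef_pos: [0.6578, -0.0185, 0.2687]
ee_rot: [[0.065, 0.998, 0.008], [0.998, -0.065, -0.001], [-0.0, 0.008, -1.0]]
force: [-0.3, -0.5, 0.1]
width: 0.0699
grasp_force: 0.0
```

```bash
python3 -c "
from h import *
go([.56,-.04,.25],90)"
```

```text
go [-27.8, -96.4, 17.9] [0.008, 0.001, -0.065] rows>= 2.038032459844141
```

{"api": "servo_tool", "payload": {
  "motion": [
    [-50,-136,18,0.008,0.001,-0.065],
    [-50,-136,18,0.008,0.001,-0.065],
    [-50,-136,18,0.008,0.001,-0.065],
    [-50,-136,18,0.008,0.001,-0.065],
    [-50,-136,18,0.008,0.001,-0.065],
    [-50,-136,18,0.008,0.001,-0.065]
  ]
}}

```text
clock: 11.35
eef_pos: [0.5187, -0.0593, 0.2465]
ee_rot: [[-0.0, 1.0, -0.006], [1.0, 0.0, 0.001], [0.001, -0.006, -1.0]]
force: [0.2, 0.6, 0.0]
width: 0.0701
grasp_force: 0.0
```

```bash
python3 -c "
from h import *
a=grab('wrist','w5')['pixels']
o=cv2.resize(a[60:360,200:560],None,fx=2,fy=2,interpolation=cv2.INTER_CUBIC);cv2.imwrite('pics/c5.png',cv2.convertScaleAbs(o[:,:,::-1],alpha=1.5))
s=monitor.get_state();print(s['clock'],s['eef_pos'],s['ee_rot'],s['width'])"
```

```text
11.4 [ 0.51903545 -0.05926842  0.24667174] [[-6.11835619e-04  9.99983592e-01 -5.69578379e-03]
 [ 9.99999231e-01  6.17968448e-04  1.07503370e-03]
 [ 1.07853587e-03 -5.69512167e-03 -9.99983201e-01]] 0.06991620489090893
```

View pics/c5.png

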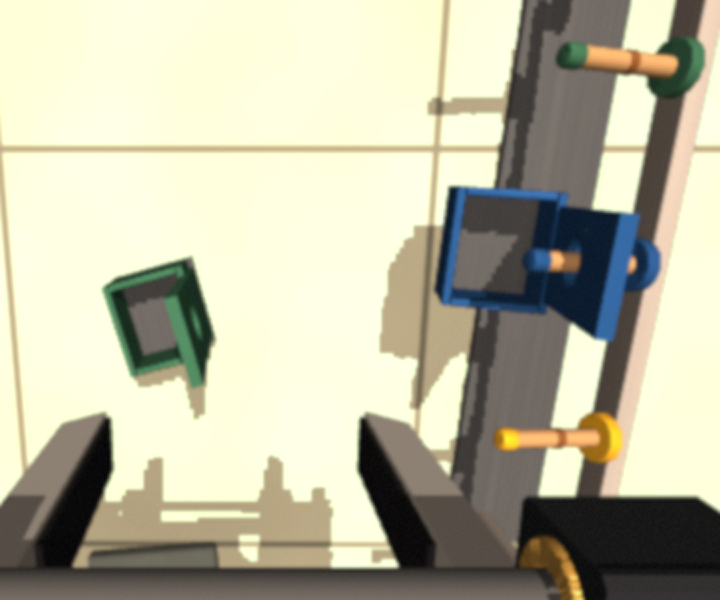

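The blue pocket hangs on the blue peg. The green tab's top strip runs (285.5,206.5)–(299.5,252).

```bash
python3 - <<'E'
from h import *
np.set_printoptions(precision=4,suppress=True)
w=load('w5')
A=onz(w,285.5,206.5,.125);B=onz(w,299.5,252,.125);d=A-B;y=np.degrees(np.arctan2(d[1],d[0]));c=(A+B)/2
print(A,B,c,np.linalg.norm(d),y); go([*c[:2],.19],y);go([*c[:2],.1025],y)
E
```

```text
[ 0.4896 -0.0345  0.125 ] [ 0.5017 -0.0775  0.125 ] [ 0.4956 -0.056   0.125 ] 0.04459771378712114 105.74986973272465
go [3.2, -23.1, 56.8] [-0.006, -0.002, -0.274] rows>= 1.8298166546172747
go [3.1, -22.6, 144.3] [-0.006, -0.002, -0.274] rows>= 2.9218562361674443
```

{"api": "servo_tool", "payload": {
  "motion": [
    [3,-23,10,-0.006,-0.002,-0.14],
    [3,-23,40,-0.006,-0.002,-0.274],
    [3,-23,80,-0.006,-0.002,-0.274],
    [3,-23,115,-0.006,-0.002,-0.274],
    [3,-23,135,-0.006,-0.002,-0.274],
    [3,-23,144,-0.006,-0.002,-0.274],
    [3,-23,144,-0.006,-0.002,-0.274],
    [3,-23,144,-0.006,-0.002,-0.274],
    [3,-23,144,-0.006,-0.002,-0.274],
    [3,-23,144,-0.006,-0.002,-0.274]
  ],
  "jaw": 44
}}

```text
clock: 12.4
eef_pos: [0.4947, -0.0564, 0.1042]
ee_rot: [[-0.271, 0.963, 0.002], [0.963, 0.271, -0.001], [-0.001, 0.002, -1.0]]
force: [0.4, 0.0, 0.5]
width: 0.044
grasp_force: 0.0
```

{"api": "servo_tool", "payload": {
  "motion": [
    [0,0,0,0,0,0],
    [0,0,0,0,0,0],
    [0,0,0,0,0,0],
    [0,0,0,0,0,0],
    [0,0,0,0,0,0],
    [0,0,0,0,0,0],
    [0,0,0,0,0,0],
    [0,0,0,0,0,0]
  ],
  "jaw": 0
}}

```text
clock: 13.2
eef_pos: [0.4937, -0.0562, 0.1025]
ee_rot: [[-0.271, 0.963, -0.001], [0.963, 0.271, 0.0], [0.0, -0.001, -1.0]]
force: [0.2, 0.4, -0.7]
width: 0.0055
grasp_force: 30.0
```

```bash
python3 -c "
from h import *
x=np.array([.998,-.065]);
s=monitor.get_state();c=np.array([.4956,-.056]);print(s['eef_pos'],s['ee_rot'][:2,:2].T@(c-s['eef_pos'][:2]),s['width'],s['grasp_force'])
tip=np.array([.6373,.0591]);p=tip-.033*x
go([*p,.19],86.3)"
```

```text
[ 0.49368153 -0.05623089  0.10252987] [-0.00029685  0.00190937] 0.0054753872487661535 29.999291002750397
go [83.2, 138.3, -87.5] [-0.001, -0.0, 0.339] rows>= 3.671656809455519
```

{"api": "servo_tool", "payload": {
  "motion": [
    [0,0,-10,0,0,0],
    [0,0,-35,0,0,0],
    [0,0,-65,0,0,0],
    [5,2,-80,0,0,0.02],
    [25,8,-84,0,0,0.08],
    [50,17,-84,0,0,0.16],
    [75,25,-84,0,0,0.24],
    [100,33,-84,0,0,0.31],
    [113,40,-84,0,0,0.339],
    [108,60,-84,0,0,0.339],
    [101,85,-84,0,0,0.339],
    [93,110,-84,0,0,0.339],
    [86,130,-84,0,0,0.339],
    [83,138,-84,0,0,0.339],
    [83,138,-84,0,0,0.339],
    [83,138,-84,0,0,0.339],
    [83,138,-84,0,0,0.339],
    [83,138,-84,0,0,0.339]
  ]
}}

```text
clock: 15.0
eef_pos: [0.6034, 0.0611, 0.187]
ee_rot: [[0.065, 0.998, -0.0], [0.998, -0.065, -0.0], [-0.0, -0.0, -1.0]]
force: [-0.3, 0.0, -2.6]
width: 0.0054
grasp_force: 30.0
```

```bash
python3 -c "
from h import *
a=grab('wrist','w6')['pixels']
o=cv2.resize(a[100:420,240:480],None,fx=1.875,fy=1.875,interpolation=cv2.INTER_CUBIC);cv2.imwrite('pics/c6.png',cv2.convertScaleAbs(o[:,:,::-1],alpha=1.5))
s=monitor.get_state();print(s['clock'],s['eef_pos'],s['ee_rot'],s['width'])"
```

```text
15.05 [0.60354276 0.0611013  0.18704914] [[ 6.47618789e-02  9.97900714e-01 -2.53626489e-04]
 [ 9.97900745e-01 -6.47618874e-02 -2.55272031e-05]
 [-4.18989444e-05 -2.51440873e-04 -9.99999968e-01]] 0.005751740232182947
```

View pics/c6.png

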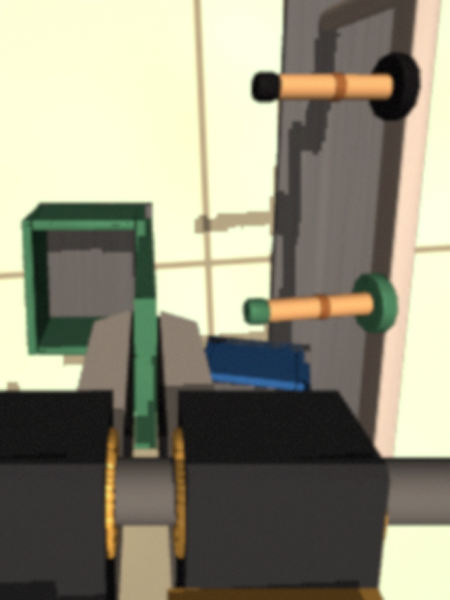

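The green tab's end is at (316.8,258.9) and the green peg tip at (371.2,265.9).

```bash
python3 - <<'E'
from h import *
np.set_printoptions(precision=4,suppress=True)
w=load('w6');x=np.array([.998,-.065]);y=np.array([.065,.998])
e=onz(w,316.8,258.9,.2095)[:2]-.022*y;t=onz(w,371.2,265.9,.1605)[:2]
print('tab centre',e,'tip',t,'tip-eye along,across',(t-e)@x,(t-e)@y)
E
```

```text
tab centre [0.6035 0.0599] tip [0.6386 0.0592] tip-eye along,across 0.03515864697135861 0.0016024390900863316
```

{"api": "servo_tool", "payload": {
  "motion": [
    [1,5,1,0,0,0],
    [1,12,2,0,0,0],
    [1,19,3,0,0,0],
    [1,25,3,0,0,0],
    [1,31,3,0,0,0],
    [1,37,4,0,0,0],
    [1,43,5,0,0,0],
    [1,49,7,0,0,0],
    [1,56,8,0,0,0],
    [1,56,8,0,0,0],
    [1,56,8,0,0,0],
    [1,56,8,0,0,0]
  ]
}}

```text
clock: 16.25
eef_pos: [0.6599, 0.0584, 0.1786]
ee_rot: [[0.065, 0.998, -0.001], [0.998, -0.065, -0.0], [-0.0, -0.001, -1.0]]
force: [0.7, -0.1, -2.0]
width: 0.0059
grasp_force: 30.0
```

{"api": "servo_tool", "payload": {
  "motion": [
    [0,0,2,0,0,0],
    [0,0,4,0,0,0],
    [0,0,5,0,0,0],
    [0,0,6,0,0,0],
    [0,0,6,0,0,0],
    [0,0,6,0,0,0]
  ]
}}

```text
clock: 16.85
eef_pos: [0.6601, 0.0583, 0.1729]
ee_rot: [[0.065, 0.998, -0.0], [0.998, -0.065, -0.0], [-0.0, -0.0, -1.0]]
force: [-1.0, 0.2, -0.7]
width: 0.0055
grasp_force: 30.0
```

Near contact; I'll release and rise.

{"api": "servo_tool", "payload": {
  "motion": [
    [0,0,1,0,0,0],
    [0,0,1,0,0,0],
    [0,0,1,0,0,0],
    [0,0,1,0,0,0],
    [0,0,1,0,0,0],
    [0,0,1,0,0,0],
    [0,0,1,0,0,0],
    [0,0,-15,0,0,0],
    [0,0,-40,0,0,0],
    [0,0,-75,0,0,0],
    [0,0,-90,0,0,0],
    [0,0,-90,0,0,0]
  ],
  "jaw": 70
}}

```text
clock: 18.05
eef_pos: [0.6614, 0.0584, 0.2667]
ee_rot: [[0.065, 0.998, 0.007], [0.998, -0.065, -0.0], [0.0, 0.007, -1.0]]
force: [-0.4, -0.4, 0.0]
width: 0.0697
grasp_force: 0.0
```

```bash
python3 -c "
from h import *
go([.47,.20,.27],90)"
```

```text
go [128.9, -200.2, -4.6] [0.007, -0.0, -0.065] rows>= 4.762484906361056
```

{"api": "servo_tool", "payload": {
  "motion": [
    [129,-200,-5,0.007,0,-0.065],
    [129,-200,-5,0.007,0,-0.065],
    [129,-200,-5,0.007,0,-0.065],
    [129,-200,-5,0.007,0,-0.065],
    [129,-200,-5,0.007,0,-0.065],
    [129,-200,-5,0.007,0,-0.065],
    [129,-200,-5,0.007,0,-0.065],
    [129,-200,-5,0.007,0,-0.065]
  ]
}}

```text
clock: 18.85
eef_pos: [0.4694, 0.1994, 0.2665]
ee_rot: [[0.001, 1.0, -0.009], [1.0, -0.001, -0.001], [-0.001, -0.009, -1.0]]
force: [0.5, 1.0, 0.5]
width: 0.0704
grasp_force: 0.0
```

```bash
python3 -c "
from h import *
a=grab('wrist','w7')['pixels']
b=grab('top','t7')['pixels']
o=np.vstack([np.hstack([a[:330],np.zeros((330,80,3),np.uint8)]),cv2.resize(b[130:300,200:560],(720,270))[:, :720]])
cv2.imwrite('pics/c7.png',cv2.convertScaleAbs(o[:,:,::-1],alpha=1.5))
s=monitor.get_state();print(s['clock'],s['eef_pos'],s['ee_rot'],s['width'])" ; ls pics/c7.png
```

```text
18.95 [0.46976228 0.19916707 0.26667233] [[ 1.80004199e-03  9.99957934e-01 -8.99386433e-03]
 [ 9.99998236e-01 -1.80480121e-03 -5.21075069e-04]
 [-5.37285287e-04 -8.99291051e-03 -9.99959419e-01]] 0.07024225983444456
pics/c7.png
```

View pics/c7.png

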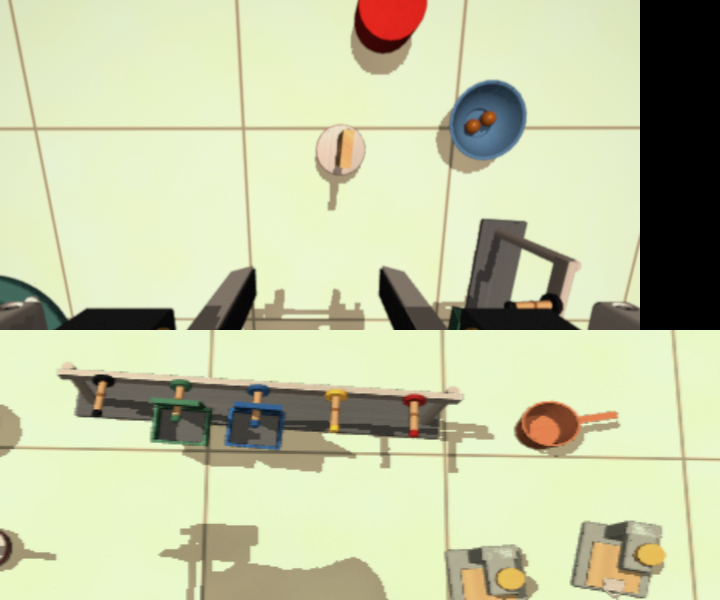

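Both pockets hang. The mallet's handle strip is at about (347,148) in the wrist view; I'll fit it by colour.

```bash
python3 - <<'E'
from h import *
np.set_printoptions(precision=4,suppress=True)
w=load('w7');a=w['pixels'].astype(int)[110:190,300:390]
m=((a[...,0]-a[...,2]>60)&(a[...,0]>125)).astype(np.uint8)
n,l,s,c=cv2.connectedComponentsWithStats(m);i=1+np.argmax(s[1:,4]);print(s[i],c[i]+[300,110])
r=cv2.minAreaRect(np.argwhere(l==i)[:,::-1].astype(np.float32));b=cv2.boxPoints(r)+[300,110];print(b)
P=np.array([onz(w,u,v,.13) for u,v in b]);print(P,P.mean(0))
h=((a[...,0]>150)&(abs(a[...,0]-a[...,2])<60)).sum()
for r0 in (120,140,160): print([tuple(x) for x in w['pixels'][r0+8,335:362:2]])
E
```

```text
[ 40  20  14  38 390] [346.7846 148.5359]
[[339.8218 166.7822]
 [343.5842 129.1584]
 [353.8812 130.1881]
 [350.1188 167.8119]]
[[0.4895 0.2585 0.13  ]
 [0.4924 0.2916 0.13  ]
 [0.5017 0.2907 0.13  ]
 [0.4991 0.2576 0.13  ]] [0.4957 0.2746 0.13  ]
[(np.uint8(157), np.uint8(150), np.uint8(133)), (np.uint8(156), np.uint8(151), np.uint8(134)), (np.uint8(158), np.uint8(149), np.uint8(132)), (np.uint8(156), np.uint8(148), np.uint8(132)), (np.uint8(155), np.uint8(148), np.uint8(128)), (np.uint8(155), np.uint8(145), np.uint8(123)), (np.uint8(143), np.uint8(130), np.uint8(112)), (np.uint8(140), np.uint8(126), np.uint8(109)), (np.uint8(148), np.uint8(133), np.uint8(115)), (np.uint8(130), np.uint8(116), np.uint8(98)), (np.uint8(115), np.uint8(104), np.uint8(84)), (np.uint8(119), np.uint8(108), np.uint8(85)), (np.uint8(120), np.uint8(109), np.uint8(86)), (np.uint8(121), np.uint8(110), np.uint8(86))]
[(np.uint8(152), np.uint8(135), np.uint8(119)), (np.uint8(82), np.uint8(68), np.uint8(56)), (np.uint8(71), np.uint8(50), np.uint8(30)), (np.uint8(102), np.uint8(75), np.uint8(46)), (np.uint8(155), np
[... 391 characters left out ...]
8(118)), (np.uint8(151), np.uint8(133), np.uint8(118))]
[(np.uint8(94), np.uint8(82), np.uint8(73)), (np.uint8(87), np.uint8(76), np.uint8(67)), (np.uint8(91), np.uint8(79), np.uint8(68)), (np.uint8(111), np.uint8(95), np.uint8(75)), (np.uint8(146), np.uint8(124), np.uint8(101)), (np.uint8(153), np.uint8(129), np.uint8(102)), (np.uint8(154), np.uint8(127), np.uint8(99)), (np.uint8(153), np.uint8(126), np.uint8(97)), (np.uint8(147), np.uint8(128), np.uint8(111)), (np.uint8(143), np.uint8(127), np.uint8(111)), (np.uint8(131), np.uint8(115), np.uint8(100)), (np.uint8(115), np.uint8(103), np.uint8(85)), (np.uint8(132), np.uint8(130), np.uint8(107)), (np.uint8(155), np.uint8(161), np.uint8(133))]
```

```bash
python3 -c "
from h import *
go([.4957,.2746,.108],85)"
```

```text
go [75.6, 27.2, 158.4] [-0.009, 0.001, 0.085] rows>= 3.551889598473734
```

{"api": "servo_tool", "payload": {
  "motion": [
    [40,14,0,-0.009,0,0.085],
    [75,27,20,-0.009,0,0.085],
    [75,27,60,-0.009,0,0.085],
    [75,27,100,-0.009,0,0.085],
    [75,27,135,-0.009,0,0.085],
    [75,27,150,-0.009,0,0.085],
    [75,27,158,-0.009,0,0.085],
    [75,27,158,-0.009,0,0.085],
    [75,27,158,-0.009,0,0.085],
    [75,27,158,-0.009,0,0.085],
    [75,27,158,-0.009,0,0.085]
  ],
  "jaw": 50
}}

```text
clock: 20.05
eef_pos: [0.4957, 0.2755, 0.1113]
ee_rot: [[0.085, 0.996, 0.004], [0.996, -0.085, 0.001], [0.001, 0.004, -1.0]]
force: [-0.2, -0.2, -0.1]
width: 0.0497
grasp_force: 0.0
```

{"api": "servo_tool", "payload": {
  "motion": [
    [0,0,0,0,0,0],
    [0,0,0,0,0,0],
    [0,0,0,0,0,0],
    [0,0,0,0,0,0],
    [0,0,0,0,0,0],
    [0,0,0,0,0,0],
    [0,0,0,0,0,0],
    [0,0,0,0,0,0]
  ],
  "jaw": 0
}}

```text
clock: 20.85
eef_pos: [0.4948, 0.2751, 0.1093]
ee_rot: [[0.085, 0.996, 0.001], [0.996, -0.085, -0.0], [-0.0, 0.001, -1.0]]
force: [-0.1, 0.2, -0.4]
width: 0.0101
grasp_force: 30.0
```

```bash
python3 -c "
from h import *
s=monitor.get_state();c=np.array([.4957,.2746]);print(s['eef_pos'],s['ee_rot'][:2,:2].T@(c-s['eef_pos'][:2]),s['width'],s['grasp_force'])
go([.46,.1,.24],86.3);go([.46,-.22,.24],86.3)"
```

```text
[0.4947707  0.27510397 0.10933969] [-0.00042321  0.00096875] 0.010051712618294892 29.9988055229187
go [-177.4, -19.6, -130.7] [0.001, 0.0, -0.02] rows>= 4.424591178089641
go [-496.3, 7.6, -130.6] [0.001, 0.0, -0.02] rows>= 10.264678423823991
```

```bash
python3 - <<'E'
from h import *
np.set_printoptions(precision=4,suppress=True)
def cents(f,box):
    im=load(f);x0,y0,x1,y1=box;a=im['pixels'][y0:y1,x0:x1];h=cv2.cvtColor(a,cv2.COLOR_RGB2HSV)
    m=cv2.inRange(h,(15,170,80),(30,255,255));n,l,s,c=cv2.connectedComponentsWithStats(m)
    return im,[(c[i]+[x0,y0],s[i]) for i in range(1,n) if s[i,4]>15]
t,A=cents('top0',(430,240,550,310));s,B=cents('scene0',(230,160,310,230))
print(A,B)
for c,_ in A: print(onz(t,*c,.094))
for c,_ in B: print(onz(s,*c,.092))
E
```

```text
[] [(array([248.5581, 171.814 ]), array([15,  9,  8,  7, 43], dtype=int32)), (array([286.4468, 185.7021]), array([52, 23,  9,  7, 47], dtype=int32)), (array([295.    , 201.2105]), array([60, 38, 13,  7, 19], dtype=int32))]
[ 0.4968 -0.4081  0.092 ]
[ 0.4641 -0.2688  0.092 ]
[ 0.4977 -0.1936  0.092 ]
```

{"api": "servo_tool", "payload": {
  "motion": [
    [0,0,-10,0,0,0],
    [0,0,-30,0,0,0],
    [0,0,-60,0,0,0],
    [0,0,-95,0,0,0],
    [-10,0,-120,0,0,0],
    [-35,0,-125,0,0,0],
    [-70,0,-125,0,0,0],
    [-110,0,-125,0,0,0],
    [-150,0,-125,0,0,0],
    [-190,0,-125,0,0,0],
    [-230,0,-125,0,0,0],
    [-270,0,-125,0,0,0],
    [-310,5,-125,0,0,0],
    [-350,10,-125,0,0,0],
    [-390,15,-125,0,0,0],
    [-430,15,-125,0,0,0],
    [-470,15,-125,0,0,0],
    [-510,15,-125,0,0,0],
    [-535,15,-125,0,0,0],
    [-546,15,-125,0,0,0]
  ]
}}

```text
clock: 22.85
eef_pos: [0.462, -0.2722, 0.2335]
ee_rot: [[0.088, 0.996, -0.001], [0.996, -0.088, 0.001], [0.001, -0.001, -1.0]]
force: [0.7, 0.5, -5.2]
width: 0.0098
grasp_force: 30.0
```

{"api": "servo_tool", "payload": {
  "motion": [
    [0,0,0,0,0,0],
    [0,0,0,0,0,0],
    [0,0,0,0,0,0]
  ]
}}

```text
clock: 23.15
eef_pos: [0.4634, -0.2686, 0.2346]
ee_rot: [[0.083, 0.997, 0.001], [0.997, -0.083, 0.001], [0.001, 0.001, -1.0]]
force: [0.4, 0.1, -4.7]
width: 0.0097
grasp_force: 30.0
```

```bash
python3 -c "
from h import *
a=grab('scene','s8')['pixels'];b=grab('top','t8')['pixels']
o=np.hstack([cv2.resize(a[120:270,210:360],(450,450),interpolation=cv2.INTER_CUBIC),cv2.resize(b[130:310,200:320],(300,450),interpolation=cv2.INTER_CUBIC)])
cv2.imwrite('pics/c8.png',cv2.convertScaleAbs(o[:,:,::-1],alpha=1.5))
s=monitor.get_state();print(s['clock'],s['eef_pos'],s['width'],s['grasp_force'],s['force'])
go([.463,-.270,.215],86)" 
```

```text
23.25 [ 0.46344332 -0.26882819  0.23479683] 0.009563973299655637 29.99897986650467 [-0.47751412  0.18077219 -4.34800283]
go [-1.2, -0.4, 19.8] [0.002, -0.0, -0.013] rows>= 0.3967286677180047
```

View pics/c8.png

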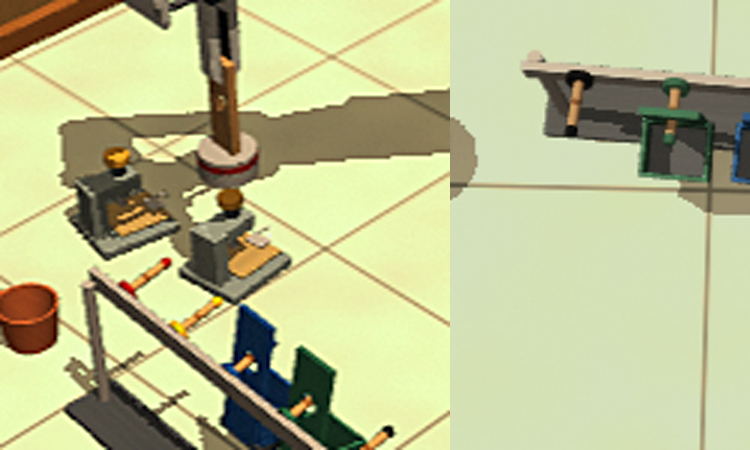

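The mallet is held directly above the left punch's cap, and both pockets are hanging. Pressing down now.

{"api": "servo_tool", "payload": {
  "motion": [
    [-1,0,8,0,0,0],
    [-1,0,18,0,0,0],
    [-1,0,25,0,0,0],
    [-1,0,30,0,0,0],
    [-1,0,34,0,0,0],
    [-1,0,37,0,0,0],
    [-1,0,39,0,0,0],
    [-1,0,40,0,0,0],
    [-1,0,41,0,0,0],
    [-1,0,41,0,0,0],
    [-1,0,41,0,0,0]
  ]
}}

```text
clock: 24.35
eef_pos: [0.463, -0.2711, 0.194]
ee_rot: [[0.085, 0.996, 0.002], [0.996, -0.085, -0.0], [-0.0, 0.002, -1.0]]
force: [-3.4, 2.5, 2.9]
width: 0.0097
grasp_force: 30.0
```

{"api": "servo_tool", "payload": {
  "motion": [
    [0,0,1,0,0,0],
    [0,0,2,0,0,0],
    [0,0,2,0,0,0],
    [0,0,2,0,0,0]
  ]
}}

```text
clock: 24.75
eef_pos: [0.4632, -0.2714, 0.1933]
ee_rot: [[0.085, 0.996, 0.003], [0.996, -0.085, -0.001], [-0.001, 0.003, -1.0]]
force: [-3.0, 3.6, 7.4]
width: 0.0102
grasp_force: 30.1
```

```bash
python3 - <<'E'
from h import *
a=grab('scene','s9')['pixels']
for f in ('s8','s9'): pass
o=cv2.resize(a[130:230,240:340],(600,600),interpolation=cv2.INTER_CUBIC)
cv2.imwrite('pics/c9.png',cv2.convertScaleAbs(o[:,:,::-1],alpha=1.5))
s=monitor.get_state();print(s['clock'],s['eef_pos'],s['width'],s['force'],s['ft_torque'])
E
```

```text
24.8 [ 0.46323626 -0.2713704   0.19326385] 0.009612519641454086 [-4.03682261  2.57899803  7.44527987] [0.7512824  1.1947908  0.01277612]
```

View pics/c9.png

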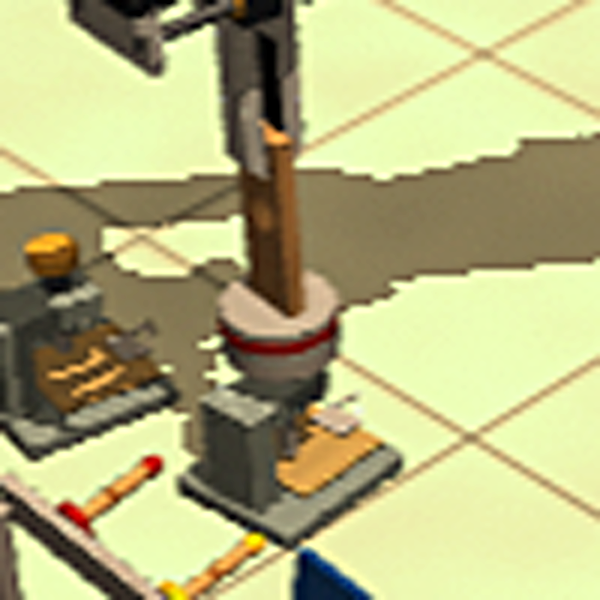

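The cap is fully down under the mallet face, with a net force of about 12 N. Next I'll lift and go to the red peg.

```bash
python3 -c "
from h import *
go([.5794,-.1625,.19],86.3)"
```

```text
go [118.3, 106.5, 3.4] [0.003, 0.001, -0.02] rows>= 3.18480333715776
```

{"api": "servo_tool", "payload": {
  "motion": [
    [0,0,-5,0,0,0],
    [0,0,-20,0,0,0],
    [0,0,-35,0,0,0],
    [5,5,-42,0,0,-0.02],
    [20,20,-45,0,0,-0.02],
    [45,42,-45,0,0,-0.02],
    [72,65,-45,0,0,-0.02],
    [97,88,-45,0,0,-0.02],
    [112,101,-35,0,0,-0.02],
    [118,106,-20,0,0,-0.02],
    [118,106,-5,0,0,-0.02],
    [118,106,3,0,0,-0.02],
    [118,106,3,0,0,-0.02],
    [118,106,3,0,0,-0.02],
    [118,106,3,0,0,-0.02]
  ]
}}

```text
clock: 26.3
eef_pos: [0.5788, -0.1635, 0.1899]
ee_rot: [[0.066, 0.998, 0.003], [0.998, -0.066, -0.001], [-0.001, 0.003, -1.0]]
force: [0.3, -0.1, -3.5]
width: 0.0102
grasp_force: 30.0
```

```bash
python3 -c "
from h import *
a=grab('wrist','w10')['pixels'];b=grab('scene','s10')['pixels']
o=np.hstack([cv2.resize(a[100:420,240:480],(450,600),interpolation=cv2.INTER_CUBIC),cv2.resize(b[150:290,220:300],(343,600),interpolation=cv2.INTER_CUBIC)]);cv2.imwrite('pics/c10.png',cv2.convertScaleAbs(o[:,:,::-1],alpha=1.5))
s=monitor.get_state();print(s['clock'],s['eef_pos'],s['ee_rot'],s['width'],s['grasp_force'])"
```

```text
26.4 [ 0.57896791 -0.1632613   0.18992901] [[ 6.56910248e-02  9.97834085e-01  3.43930191e-03]
 [ 9.97839654e-01 -6.56876930e-02 -1.07303241e-03]
 [-8.44788509e-04  3.50236043e-03 -9.99993510e-01]] 0.010294797013771853 29.999010264873505
```

View pics/c10.png

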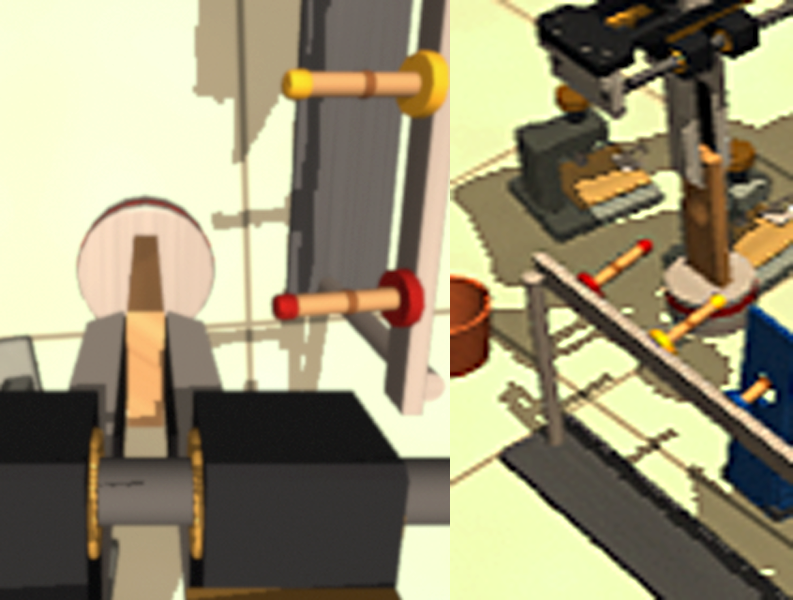

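The handle's end is at (317.3,266.4), the head centre near (317.9,240), and the red peg tip at (385.6,263.7).

```bash
python3 - <<'E'
from h import *
np.set_printoptions(precision=4,suppress=True)
w=load('w10');x=np.array([.998,-.065]);y=np.array([.065,.998])
e=onz(w,317.3,266.4,.2107)[:2]-.017*y;t=onz(w,385.6,263.7,.1605)[:2]
a=w['pixels'].astype(int)[190:290,270:370]
# head left/right extremes
L=onz(w,240+77/1.875,100+265/1.875,.1107)[:2];R=onz(w,240+214/1.875,100+265/1.875,.1107)[:2];T=onz(w,240+146/1.875,100+197/1.875,.1107)[:2]
print('handle',e,'tip',t,'along,across',(t-e)@x,(t-e)@y,'head LR mid',(L+R)/2,np.linalg.norm(L-R),'from top', T-.03*y)
for z in(.1107,): print(np.linalg.norm(T-L))
E
```

```text
handle [ 0.5791 -0.1641] tip [ 0.624  -0.1656] along,across 0.04497362417836283 0.0014237904025913377 head LR mid [ 0.5799 -0.1605] 0.058326993301407705 from top [ 0.5801 -0.1614]
0.041333643606116965
```

{"api": "servo_tool", "payload": {
  "motion": [
    [1,6,1,0,0,0],
    [1,15,3,0,0,0],
    [1,23,4,0,0,0],
    [1,30,4,0,0,0],
    [1,36,4,0,0,0],
    [1,42,4,0,0,0],
    [1,47,5,0,0,0],
    [1,53,6,0,0,0],
    [1,58,7,0,0,0],
    [1,63,8,0,0,0],
    [1,67,9,0,0,0],
    [1,67,9,0,0,0],
    [1,67,9,0,0,0],
    [1,67,9,0,0,0]
  ]
}}

```text
clock: 27.8
eef_pos: [0.6455, -0.166, 0.1799]
ee_rot: [[0.065, 0.998, 0.001], [0.998, -0.065, -0.0], [-0.0, 0.001, -1.0]]
force: [-0.5, -0.2, -4.3]
width: 0.0097
grasp_force: 30.0
```

{"api": "servo_tool", "payload": {
  "motion": [
    [0,0,2,0,0,0],
    [0,0,4,0,0,0],
    [0,0,5,0,0,0],
    [0,0,6,0,0,0],
    [0,0,6,0,0,0],
    [0,0,6,0,0,0]
  ]
}}

```text
clock: 28.4
eef_pos: [0.6457, -0.166, 0.175]
ee_rot: [[0.065, 0.998, 0.002], [0.998, -0.065, -0.001], [-0.001, 0.002, -1.0]]
force: [-1.5, 0.3, 1.6]
width: 0.0098
grasp_force: 30.0
```

{"api": "servo_tool", "payload": {
  "motion": [
    [0,0,0,0,0,0],
    [0,0,0,0,0,0],
    [0,0,0,0,0,0],
    [0,0,0,0,0,0],
    [0,0,0,0,0,0],
    [0,0,0,0,0,0],
    [0,0,0,0,0,0],
    [0,0,-15,0,0,0],
    [0,0,-40,0,0,0],
    [0,0,-75,0,0,0],
    [0,0,-105,0,0,0],
    [0,-30,-120,0,0,0],
    [0,-70,-120,0,0,0],
    [0,-110,-120,0,0,0],
    [0,-150,-120,0,0,0],
    [0,-180,-120,0,0,0],
    [0,-200,-120,0,0,0],
    [0,-200,-120,0,0,0],
    [0,-200,-120,0,0,0],
    [0,-200,-120,0,0,0]
  ],
  "jaw": 70
}}

```text
clock: 30.4
eef_pos: [0.4468, -0.1531, 0.2938]
ee_rot: [[0.065, 0.998, 0.002], [0.998, -0.065, -0.0], [-0.0, 0.002, -1.0]]
force: [-0.5, -0.0, -0.6]
width: 0.0701
grasp_force: 0.0
```

```bash
python3 -c "
from h import *
a=grab('top','t11')['pixels'];b=grab('scene','s11')['pixels']
o=np.hstack([cv2.resize(a[130:330,200:420],(440,400),interpolation=cv2.INTER_CUBIC),cv2.resize(b[160:300,220:360],(350,400),interpolation=cv2.INTER_CUBIC)]);cv2.imwrite('pics/c11.png',cv2.convertScaleAbs(o[:,:,::-1],alpha=1.5))
s=monitor.get_state();print(s['clock'],s['eef_pos'],s['width'],s['force'])"
```

```text
30.5 [ 0.44676047 -0.15301501  0.29317085] 0.06969841529285731 [-0.29269449 -0.24711119 -0.10205742]
```

View pics/c11.png

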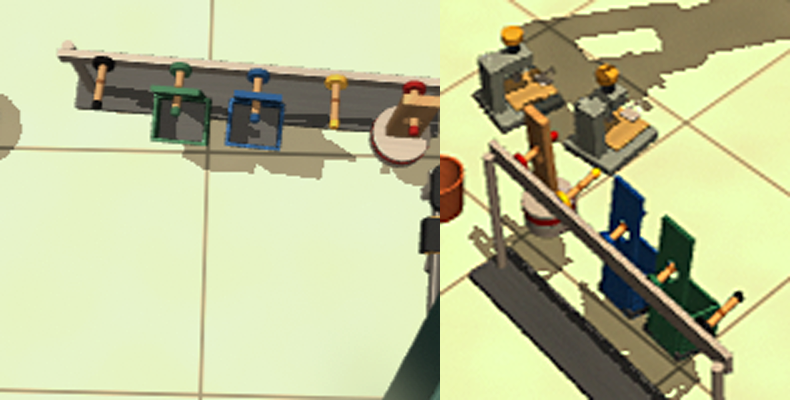

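The mallet hangs on the red peg, both pockets are up and the cap has sprung back. I'll let everything settle, then hand in.

{"api": "servo_tool", "payload": {
  "motion": [
    [0,0,0,0,0,0],
    [0,0,0,0,0,0],
    [0,0,0,0,0,0],
    [0,0,0,0,0,0],
    [0,0,0,0,0,0],
    [0,0,0,0,0,0],
    [0,0,0,0,0,0],
    [0,0,0,0,0,0],
    [0,0,0,0,0,0],
    [0,0,0,0,0,0],
    [0,0,0,0,0,0],
    [0,0,0,0,0,0],
    [0,0,0,0,0,0],
    [0,0,0,0,0,0],
    [0,0,0,0,0,0]
  ]
}}

```text
clock: 32.0
eef_pos: [0.446, -0.153, 0.2935]
ee_rot: [[0.065, 0.998, 0.001], [0.998, -0.065, -0.0], [-0.0, 0.001, -1.0]]
force: [0.2, 0.2, 0.2]
width: 0.0703
grasp_force: 0.0
```

```bash
python3 -c "
from h import *
a=grab('scene','s12')['pixels'].astype(int);b=load('s11')['pixels'].astype(int)
print('moved px in rail region',(abs(a-b)[160:300,220:360].sum(2)>60).sum())
print(job.sign_off())"
```

```text
moved px in rail region 50
the job is handed in; nothing more can be done
None
```

The job is handed in, but sign-off returned no verdict: the blue and green pockets (the only two present) hang on their own pegs, the mallet knocked the left-most punch's cap right down, and the mallet now hangs on the red peg.

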